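# Swing the drill guide over the pilot hole and lock it

## Task

With one fingertip, or the fingers shut together, push the slotted drill-guide arm of the fixture sideways until the centreline of its slot stands over the middle one of the three holes in the flat leg of the longer of the two aluminium angles. Leave the arm there and push the lock lever on top of the pivot post clockwise (seen from above) all the way round to its stop. Do not take the arm or the lever between the fingers, and leave the two angles, the centre punch, the deburring tool and the sheet holder lying where they are.

Things in the scene. Friction and masses are not known exactly. Their poses are not given: they have to be found in the camera images.
- fixture: steel ground plate, 200 (its x) x 270 (its y) x 12 mm, fixed to the bench; origin at the centre of its underside, x away from the robot at yaw 0. A fixed pivot post stands 75 mm along +x from the centre; a fence strip 8 mm wide and 5 mm high above the plate runs across it at x = -70 mm
- swing_arm (a joint): angle of the slotted arm about the vertical post, rad: 0 when it points along the plate's -x, grows anticlockwise seen from above, limits -0.85 to 0.85; friction holds it where it is left, about 1.5 N at 100 mm from the post turns it
- guide_pivot (a point): on the arm, on the pivot axis, half-way up the arm (58 mm above the bench). Its x axis points along the arm to the free end, z up. The arm is an aluminium bar 30 mm wide, 183 mm long from the axis, 16 mm thick (50 to 66 mm above the bench), with a through slot 12 mm wide on its centreline from 75 to 160 mm from the axis; it passes 13 mm or more over the angles
- guide_end (a point): on the arm's centreline, in the solid end beyond the slot, 170 mm from the pivot axis, half-way up the arm; the sides of the bar to push are 15 mm to either side
- lock_lever (a joint): angle of the lock lever about the same post, rad: 0 to 0.2 open as found, grows clockwise seen from above, locked at its stop 1.25; friction holds it where it is left, about 1.5 N at 50 mm from the axis turns it
- lever_hub (a point): on the lever, on the pivot axis at the height of the lever's rod (86 mm above the bench). Its x axis points along the rod to the ball. The hub is 28 mm across, from 70 to 100 mm above the bench; the rod is 12 mm thick, 80 to 92 mm above the bench, and lies above the arm's level
- lever_ball (a point): centre of the black ball (20 mm across) at the lever's end, 75 mm from the pivot axis, 86 mm above the bench
- pilot_hole (a point): middle one of the three small holes (18 mm apart) in the flat leg of the longer, lower angle, at that leg's upper face, 14.5 mm above the bench. The angle: loose, aluminium, 75 mm long (across the plate), 25 wide, 20 high, 2.5 thick, 30 g, on the left or right half of the plate, upright leg away from the robot. The hole lies 8 mm from mid-length towards the plate's +y, 11 mm from the near edge
- short_mid (a point): middle of the upper face of the flat leg of the shorter, taller angle with two holes, 52 mm long, 31 mm wide, 25 mm high, 2 mm thick, standing on the other side of the plate; 14 mm above the bench
- centre_punch: loose steel centre punch, 108 mm long (its y), 12 mm thick, lying on the bench left of the plate; origin under its middle
- deburring_tool: loose deburring tool with a blue handle, 126 mm long (its y), 15 mm thick, lying on the bench right of the plate; origin under its middle
- sheet_holder: loose spring sheet holder, 65 mm long (its y), 12 mm thick, lying on the plate's far right corner; origin under its middle

How it is judged:
On the way, in this order (a step that is already met when the one before it is completed fails the run):
1. the slot stands over the middle hole of the longer angle (within 5 mm) while the lever is still open (y of pilot_hole in the frame of guide_pivot between -0.005 and 0.005 m and velocity of joint swing_arm between -0.05 and 0.05 rad/s and value of joint lock_lever below 0.35 rad), for 0.2 s.
2. the lock lever is pushed to its stop (value of joint lock_lever above 1.15 rad), for 0.2 s.
At the end, for the whole second after the job is handed in: The slot's centreline passes within 5 mm of the middle hole of the longer angle, the arm is at rest, the lock lever stands at 1.15 rad or more (stop 1.25), and both angles are within 8 mm of where they stood (y of pilot_hole in the frame of guide_pivot between -0.005 and 0.005 m and velocity of joint swing_arm between -0.05 and 0.05 rad/s and value of joint lock_lever above 1.15 rad and distance of each of pilot_hole, short_mid from where it was at the start of the episode below 0.008 m); the robot touches nothing.
It fails at once if an angle is shifted more than 8 mm or lifted (distance of any of pilot_hole, short_mid from where it was at the start of the episode above 0.008 m or height (world z) of any of pilot_hole, short_mid above 0.021 m).
It fails at once if the punch, the deburring tool or the sheet holder is shifted more than 15 mm (distance of any of centre_punch, deburring_tool, sheet_holder from where it was at the start of the episode above 0.015 m).
It fails at once if the arm is taken between the fingers (the grasp point enters the bar) (y of the grasp point in the frame of guide_pivot between -0.008 and 0.008 m and x of the grasp point in the frame of guide_pivot between 0.03 and 0.185 m and z of the grasp point in the frame of guide_pivot between -0.03 and 0.018 m).
It fails at once if the lever is taken between the fingers (the grasp point enters the rod) (y of the grasp point in the frame of lever_hub between -0.004 and 0.004 m and x of the grasp point in the frame of lever_hub between 0.02 and 0.085 m and z of the grasp point in the frame of lever_hub between -0.03 and 0.016 m).
It also fails if it takes over 58 s, if anything falls off the work surface, if the arm or the gripper's body presses on something with over 40 N, if the wrist force passes 120 N, or if a joint passes its speed limit or range.

## Robot

A 6-joint arm with a two-finger parallel gripper is mounted at the origin on the work surface; the furniture and walls round the work are solid. World frame = base frame: x ahead of the robot, y to its left, z up, the work surface at z = 0. Lengths are in m, angles in rad, forces in N, time in s.
With the tool pointing down it reaches from about 0.225 to 0.725 m from the base axis. Payload 3.1 kg.
Tool frame: the origin (TCP) lies at the very end of the fingers, on their centre line; the grasp point (between the pads) lies 19 mm behind it (pinch_z is the distance from the TCP to the grasp point, in m); z points along the fingers, y is the direction in which the jaws open and shut (so a half turn about z gives the same grasp; the last joint's range is limited). The gripper opens to 85 mm and grips with 20 to 120 N. Pads are 22 mm wide; open, the fingers measure 114 mm over their backs; the gripper's body (76 mm by 85 mm) begins 54 mm behind the grasp point. The pads swing forward as they close: fully open they stand 13 mm farther back than shut.
Start: joints at [-1.394, 0.048, 0.099, 1.622, 0, 1.443], TCP at [0.158, -0.501, 0.231] pointing down, gripper open.
Joint ranges: [-2.91, 2.91], [-0.99, 1.94], [-1.21, 1.42], [-2.12, 2.29], [-1.49, 1.47], [-3.14, 3.14]. Speed limits (rad/s): [2.79, 2.79, 3.14, 3.14, 3.14, 3.14].

## Interface

Orientations are given as [roll, pitch, yaw] about the fixed x, y, z axes, in that order (R = Rz(yaw) Ry(pitch) Rx(roll)).
In Python, from cell import * gives the robot as it stands.
- The arm moves only by the tool move_arm, never from a script. Its argument "steps" is a list of rows, each a list of 7 numbers: the shift along the tool's x, y, z in m, then the turn, a rotation vector about the tool's x, y, z in degrees, then the opening, from 0 (shut) to 1 (fully open). A call has 1 to 20 rows; each row shifts and turns the commanded pose from where the row before left it, along the tool's axes as they then stand; what a row does not reach is not made up. A row lasts 1/10 s, in which the tool goes at most 50 mm and 8.59 degrees, less where a joint would pass 70% of its speed; a pose out of reach is approached as far as the arm can. A call is refused whole if a number of a shift passes 0.05 or a number of a turn 8.59, either way. A call with a gripper value outside its range is refused whole. The fingers move at their own pace and stop on an object; the grip force is fixed at half the most. Time passes only in rows, so rows that do not move let the fingers close. It gives the time, the measured TCP pose, the force and the opening at its end, in the units of the state.
- read_state(): the state, without advancing time (a new reading comes with each control period).
- get_image(name): name is "scene" or "top"; returns (picture, depth): 420x560x3 uint8, red, green, blue; 420x560 float32, m along the optical axis (not along the pixel's ray), 0 where there is no reading.
- camera_params(name): a dict with "intrinsics" (3x3 intrinsics, pixels), "R" (3x3) and "t" (3): a world point X has camera coordinates R X + t. Camera axes: x right, y down, z forward; pixel columns grow to the right and rows downward; lengths in m; the calibration is good to about 2 mm. A picture is of the moment at which its call begins. camera_params takes no time and is no camera call.
- sign_off(): hands the job in, once; it reports no verdict.
Trained networks look in the newest picture that a camera, given by its name, has taken for a name from the list of things; names that differ only in an ending like _2 or _b are one class to them, and where a whole thing is asked for, a point or a joint stands for the part that bears it (a point fixed in the world has none). Each returns a list of dicts, best first, with "conf" (0 to 1); they miss things now and then, are a little off and sometimes report something else, mostly with a low value. They report only what shows in the picture. A call takes as long as a camera call.
- look_for(camera, name): "xyz" ([x, y, z] in m, in world coordinates, good to about 4 mm: the middle of the surface that is visible of it).
The state is a dict: "clock": time; "q": joint angles; "joint_vel": joint speeds; "tau": joint torques, N m; "tcp_pos": TCP position; "tcp_rot": TCP orientation; "ft_force": force on the tool from outside, world axes, zero at the start; "wrist_torque": the same for the moment, N m; "gripper_width": finger opening in m.
Only numpy, scipy, OpenCV 4.12 (cv2) and the standard library are available. Lean on these libraries where they do the work, as an engineer would, in place of code of your own. Each camera call takes 0.05 s, during which the arm holds its last target.

## Working session

There is one attempt and no reset: what is moved stays moved. The work goes in short steps, Python scripts to look and compute and a tool call to move; the robot and the scene stay as the last step left them, time stands still between calls to the robot, and variables do not carry over. Pictures are saved under pics/ and viewed, and the job is handed in when it is done.

Besides the shell and the picture viewer there is one more tool, called by a JSON object that holds its "op" and its "data". move_arm: Moves the arm, as the interface text tells. Its arguments: {"type":"object","properties":{"steps":{"type":"array","items":{"type":"array","items":{"type":"number"}}}},"required":["steps"]}

```bash
mkdir -p pics
python3 - <<'E'
from cell import *
import cv2,numpy as np
s=read_state();print({k:np.round(s[k],3) for k in s})
for n in("scene","top"):
    p,d=get_image(n);np.savez(f"pics/{n}0.npz",p=p,d=d);cv2.imwrite(f"pics/{n}0.png",cv2.resize(p[:,:,::-1],(800,600),interpolation=cv2.INTER_CUBIC))
    c=camera_params(n);print(n,c)
for n in["guide_pivot","guide_end","lever_hub","lever_ball","pilot_hole","short_mid","fixture"]:
    print(n,[(np.round(r["xyz"],4),round(r["conf"],2)) for r in look_for("top",n)[:2]])
E
```

```text
{'clock': np.float64(0.0), 'q': array([-1.394,  0.049,  0.098,  1.622,  0.   ,  1.443]), 'joint_vel': array([ 0.001,  0.001,  0.001, -0.001,  0.   ,  0.   ]), 'tau': array([ 0.0000e+00, -3.3878e+01,  3.2002e+01,  2.0000e-02, -0.0000e+00,
       -0.0000e+00]), 'tcp_pos': array([ 0.157, -0.5  ,  0.23 ]), 'tcp_rot': array([-3.139, -0.   ,  0.305]), 'ft_force': array([-0.588,  1.01 , -0.294]), 'wrist_torque': array([-0.005,  0.015, -0.039]), 'gripper_width': np.float64(0.085)}
scene {'intrinsics': array([[534.81526883,   0.        , 276.21162609],
       [  0.        , 534.81526883, 209.21756691],
       [  0.        ,   0.        ,   1.        ]]), 'R': array([[-0.82337277, -0.56742882,  0.00904527],
       [-0.43378148,  0.61900574, -0.65472553],
       [ 0.36591106, -0.54300684, -0.75581259]]), 't': array([0.45762149, 0.25877973, 0.92199733])}
top {'intrinsics': array([[511.8400334 ,   0.        , 279.56102914],
       [  0.        , 511.8400334 , 206.16426373],
       [  0.        ,   0.        ,   1.        ]]), 'R': array([[ 0.02258476, -0.99969116,  0.0103693 ],
       [-0.99151421, -0.02372579, -0.12781495],
       [ 0.1280215 , -0.00739464, -0.99174383]]), 't': array([0.01614487, 0.53236791, 0.93917074])}
guide_pivot [(array([ 0.5311, -0.0733,  0.0668]), 0.82)]
guide_end [(array([ 0.5283, -0.0792,  0.0663]), 0.86)]
lever_hub [(array([ 0.5976, -0.0408,  0.0982]), 0.83)]
lever_ball [(array([ 0.593 , -0.0425,  0.0928]), 0.66)]
pilot_hole [(array([ 0.478 , -0.0241,  0.0081]), 0.85)]
short_mid [(array([ 0.5226, -0.1614,  0.0118]), 0.81)]
fixture [(array([ 0.5402, -0.0774,  0.0136]), 0.91), (array([ 0.5257, -0.0765,  0.066 ]), 0.68)]
```

View pics/top0.png

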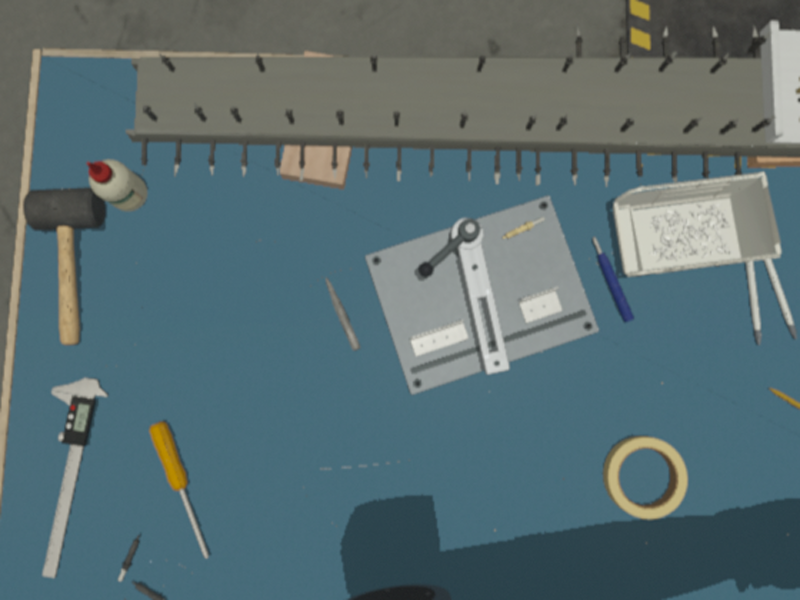

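View pics/scene0.png

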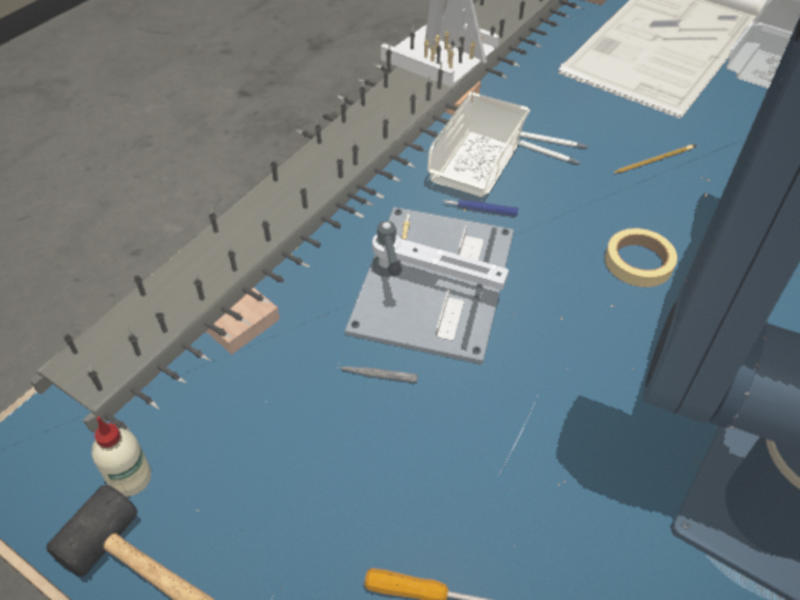

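Run:
```python
import cv2,numpy as np
p=np.load("pics/top0.npz")["p"]
c=p[180:340,210:410,::-1]
cv2.imwrite("pics/top0z.png",cv2.resize(c,(750,600),interpolation=cv2.INTER_CUBIC))
```

```text
(no output)
```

View pics/top0z.png

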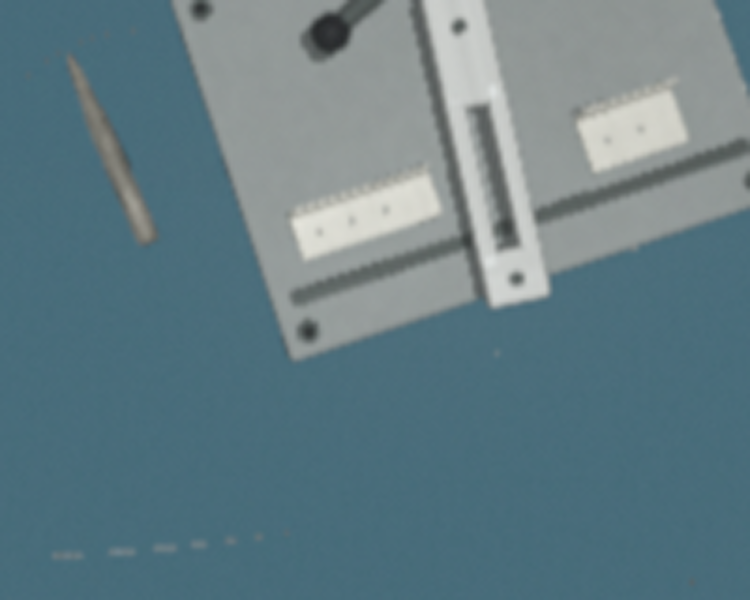

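```bash
cat > h.py <<'E'
from cell import *
import cv2,numpy as np
def world(n,u,v,z):
    c=camera_params(n);K,R,t=c["intrinsics"],c["R"],c["t"]
    d=R.T@np.linalg.inv(K)@np.array([u,v,1.]);o=-R.T@t
    return o+d*(z-o[2])/d[2]
def proj(n,X):
    c=camera_params(n);x=c["intrinsics"]@(c["R"]@np.asarray(X)+c["t"]);return x[:2]/x[2]
def cloud(n,d):
    c=camera_params(n);K,R,t=c["intrinsics"],c["R"],c["t"]
    v,u=np.mgrid[:420,:560];
    P=np.stack([(u-K[0,2])/K[0,0]*d,(v-K[1,2])/K[1,1]*d,d],-1)
    return (P-t)@R
E
python3 - <<'E'
from h import *
f=lambda a:(a-0.5) # 
print("hub top",world("top",328,161,.1))
print("hole",world("top",303.4,238.5,.0145))
for h in((319,232),(386,210)):print(world("top",210+(h[0]+.5)/3.75-.5,180+(h[1]+.5)/3.75-.5,.0145))
print("endhole",world("top",347.4,254,.066))
print("armhole2",world("top",210+459/3.75-.4,180+26/3.75-.4,.066))
print("ball",world("top",297.8,188.6,.092))
for c in((366,257),(549,197),(598,328),(412,392)):print(np.round(world("top",(c[0]+.5)*.7-.5,(c[1]+.5)*.7-.5,.012),4))
for n in("top","scene"):
    d=np.load(f"pics/{n}0.npz")["d"];W=cloud(n,d)
    m=(d>0)&(W[...,2]>.060)&(W[...,2]<.072)&(abs(W[...,0]-.52)<.13)&(abs(W[...,1]+.06)<.12)
    P=W[m];r=cv2.minAreaRect(P[:,:2].astype(np.float32)*1000);print(n,m.sum(),P[:,2].mean(),r,cv2.boxPoints(r).round(1).tolist())
    m=(d>0)&(W[...,2]>.078)&(W[...,2]<.11)&(abs(W[...,0]-.56)<.13)&(abs(W[...,1]+.03)<.12)
    P=W[m];print("lever",m.sum(),P.min(0),P.max(0))
E
```

```text
hub top [ 0.60708185 -0.05601371  0.1       ]
hole [ 0.47271897 -0.01893168  0.0145    ]
[ 0.46655885 -0.00228854  0.0145    ]
[ 0.47865435 -0.03650908  0.0145    ]
endhole [ 0.44296043 -0.09660897  0.066     ]
armhole2 [ 0.56665111 -0.06739097  0.066     ]
ball [ 0.55695329 -0.00308029  0.092     ]
[0.5857 0.0755 0.012 ]
[ 0.6764 -0.1759  0.012 ]
[ 0.4956 -0.2419  0.012 ]
[0.4038 0.0088 0.012 ]
top 1369 0.06615579945900046 ((530.2098388671875, -72.95030212402344), (203.1133575439453, 40.842445373535156), 11.470823287963867) [[426.6000061035156, -73.0999984741211], [434.70001220703125, -113.19999694824219], [633.7999877929688, -72.80000305175781], [625.7000122070312, -32.70000076293945]]
lever 481 [ 0.54868897 -0.07096718  0.07854882] [0.62322603 0.00560527 0.10360865]
scene 994 0.0657533378564857 ((529.8775634765625, -73.91629791259766), (201.7794952392578, 38.798858642578125), 14.887669563293457) [[427.3999938964844, -81.0999984741211], [437.3999938964844, -118.5999984741211], [632.4000244140625, -66.69999694824219], [622.4000244140625, -29.200000762939453]]
lever 348 [ 0.54806529 -0.06974445  0.07839901] [0.62347481 0.00800889 0.10277676]
```

```bash
cat >> h.py <<'E'
from scipy.spatial.transform import Rotation as Ro
def tool(w):
    s=read_state();R=Ro.from_euler("xyz",s["tcp_rot"]).as_matrix()
    return R.T@(np.asarray(w)-s["tcp_pos"])
E
python3 - <<'E'
from h import *
d=np.load("pics/top0.npz")["d"];W=cloud("top",d)
for u,v in((300,70),(300,90),(328,98),(350,118),(420,110),(328,125),(230,115),(440,160)):print(u,v,W[v,u].round(3))
print(tool([.45,-.14,.231]))
E
```

```text
300 70 [ 0.79  -0.004  0.066]
300 90 [ 0.752 -0.005  0.062]
328 98 [ 0.737 -0.059  0.063]
350 118 [ 0.719 -0.11  -0.001]
420 110 [ 0.739 -0.251  0.001]
328 125 [ 0.69  -0.061  0.045]
230 115 [0.71  0.129 0.029]
440 160 [ 0.634 -0.286  0.014]
[ 3.87258453e-01 -2.56356753e-01  2.77148756e-04]
```

{"op": "move_arm", "data": {"steps": [[0.0242,-0.016,0,0,0,0,0],[0.0242,-0.016,0,0,0,0,0],[0.0242,-0.016,0,0,0,0,0],[0.0242,-0.016,0,0,0,0,0],[0.0242,-0.016,0,0,0,0,0],[0.0242,-0.016,0,0,0,0,0],[0.0242,-0.016,0,0,0,0,0],[0.0242,-0.016,0,0,0,0,0],[0.0242,-0.016,0,0,0,0,0],[0.0242,-0.016,0,0,0,0,0],[0.0242,-0.016,0,0,0,0,0],[0.0242,-0.016,0,0,0,0,0],[0.0242,-0.016,0,0,0,0,0],[0.0242,-0.016,0,0,0,0,0],[0.0242,-0.016,0,0,0,0,0],[0.0242,-0.016,0,0,0,0,0],[0,0,0,0,0,8.3,0],[0,0,0,0,0,8.3,0],[0,0,0,0,0,8.3,0],[0,0,0,0,0,8.3,0]]}}

```text
clock: 2.45
tcp_pos: [0.4502, -0.1402, 0.2314]
tcp_rot: [3.142, -0.0, -0.28]
ft_force: [-0.1, 0.1, -0.6]
gripper_width: -0.0
```

Run:
```python
from h import *
s=read_state();print(s["clock"],s["tcp_pos"],s["tcp_rot"],s["gripper_width"],s["q"].round(2))
print(tool([.45,-.142,.046]))
p,d=get_image("scene");cv2.imwrite("pics/s1.png",cv2.resize(p[100:310,200:480,::-1],(800,600)))
```

```text
2.45 [ 0.45019636 -0.14024315  0.23139525] [ 3.14156146e+00 -1.88053669e-04 -2.80170474e-01] -5.495201895863429e-06 [-0.44 -0.09 -0.04  1.62 -0.    2.98]
[0.00026224 0.00173686 0.18539535]
```

View pics/s1.png

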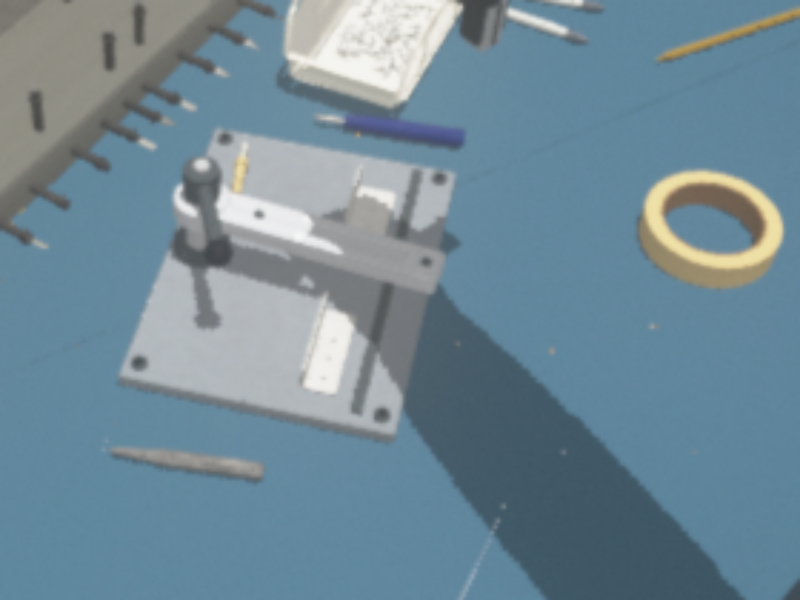

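{"op": "move_arm", "data": {"steps": [[0,0,0,0,0,-6.67,0],[0,0,0,0,0,-6.67,0],[0,0,0,0,0,-6.66,0],[0,0.002,0.025,0,0,0,0],[0,0,0.025,0,0,0,0],[0,0,0.025,0,0,0,0],[0,0,0.025,0,0,0,0],[0,0,0.025,0,0,0,0],[0,0,0.025,0,0,0,0],[0,0,0.02,0,0,0,0],[0,0,0.0154,0,0,0,0],[0,0,0,0,0,0,0]]}}

```text
clock: 3.7
tcp_pos: [0.448, -0.1414, 0.0432]
tcp_rot: [-3.139, 0.005, 0.076]
ft_force: [0.6, 0.1, 1.0]
gripper_width: 0.0002
```

Run:
```python
from h import *
s=read_state();print(s["tcp_pos"],s["tcp_rot"],s["q"].round(2))
for w in([.447,-.07,.046],[.442,-.041,.046]):print(tool(w))
p,d=get_image("scene");cv2.imwrite("pics/s2.png",cv2.resize(p[100:310,200:480,::-1],(800,600)))
p,d=get_image("top");cv2.imwrite("pics/t2.png",cv2.resize(p[130:340,200:480,::-1],(800,600)))
```

```text
[ 0.44795208 -0.14135656  0.04323476] [-3.13880481  0.00484005  0.07633397] [-0.45 -0.04 -0.37  1.25 -0.    2.62]
[ 0.0044789  -0.07122887 -0.00258839]
[ 0.00170502 -0.10052557 -0.00249329]
```

View pics/s2.png

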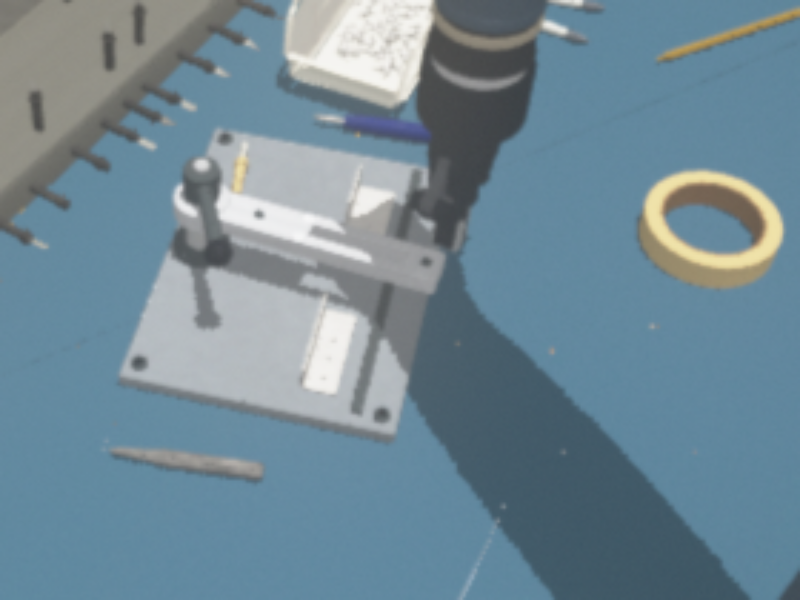

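View pics/t2.png

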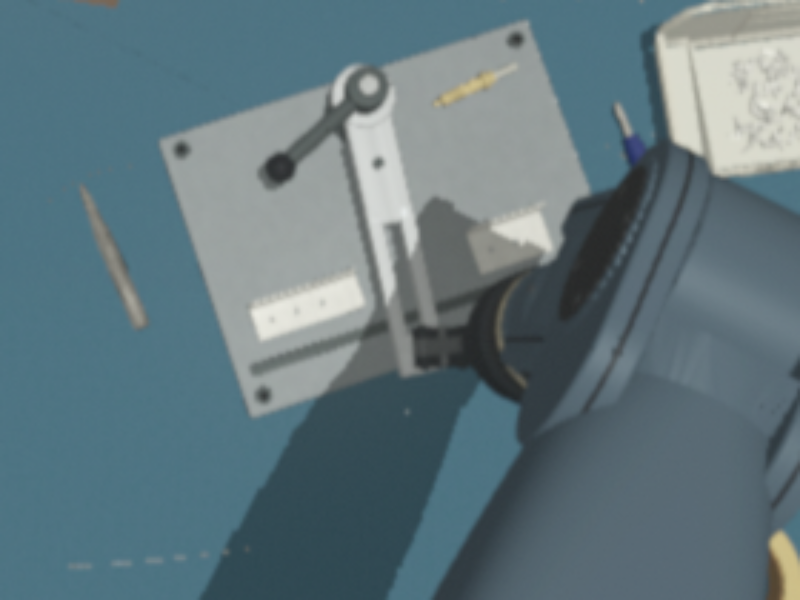

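{"op": "move_arm", "data": {"steps": [[0.0003,-0.005,0,0,0,0,0],[0.0003,-0.005,0,0,0,0,0],[0.0003,-0.005,0,0,0,0,0],[0.0003,-0.005,0,0,0,0,0],[0.0003,-0.005,0,0,0,0,0],[0.0003,-0.005,0,0,0,0,0],[0.0003,-0.005,0,0,0,0,0],[0.0003,-0.005,0,0,0,0,0],[0.0003,-0.005,0,0,0,0,0],[0.0003,-0.005,0,0,0,0,0],[0.0003,-0.005,0,0,0,0,0],[0.0003,-0.005,0,0,0,0,0],[0.0003,-0.005,0,0,0,0,0],[0.0003,-0.005,0,0,0,0,0],[0,0,0,0,0,0,0],[0,0,0,0,0,0,0]]}}

```text
clock: 5.4
tcp_pos: [0.4496, -0.0719, 0.046]
tcp_rot: [-3.141, -0.001, 0.075]
ft_force: [0.0, -0.2, -1.2]
gripper_width: -0.0002
```

Run:
```python
from h import *
s=read_state();print(s["tcp_pos"],s["tcp_rot"],s["q"].round(2))
p,d=get_image("scene");cv2.imwrite("pics/s3.png",cv2.resize(p[100:310,200:480,::-1],(800,600)))
p,d=get_image("top");cv2.imwrite("pics/t3.png",cv2.resize(p[130:340,200:480,::-1],(800,600)))
```

```text
[ 0.44959104 -0.071889    0.04603374] [-3.14106840e+00 -9.18411930e-04  7.49049732e-02] [-0.31 -0.09 -0.41  1.25  0.    2.76]
```

View pics/s3.png

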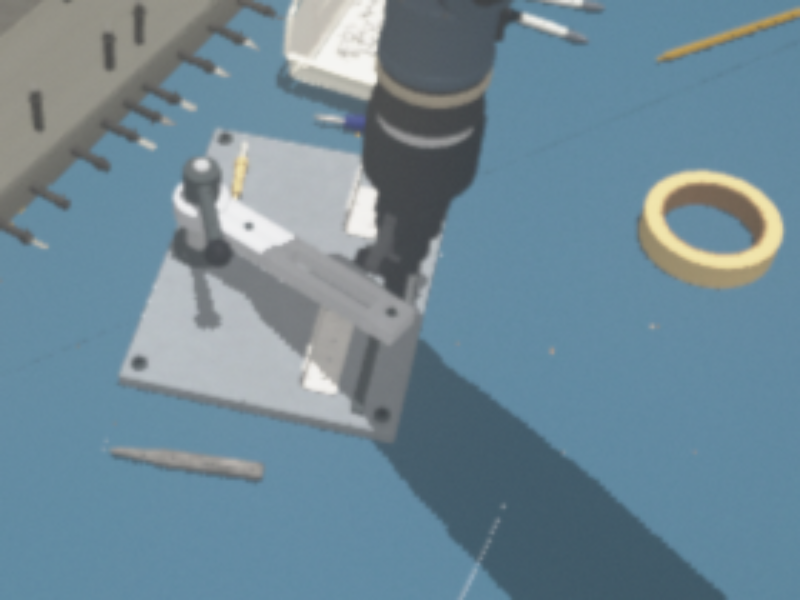

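View pics/t3.png

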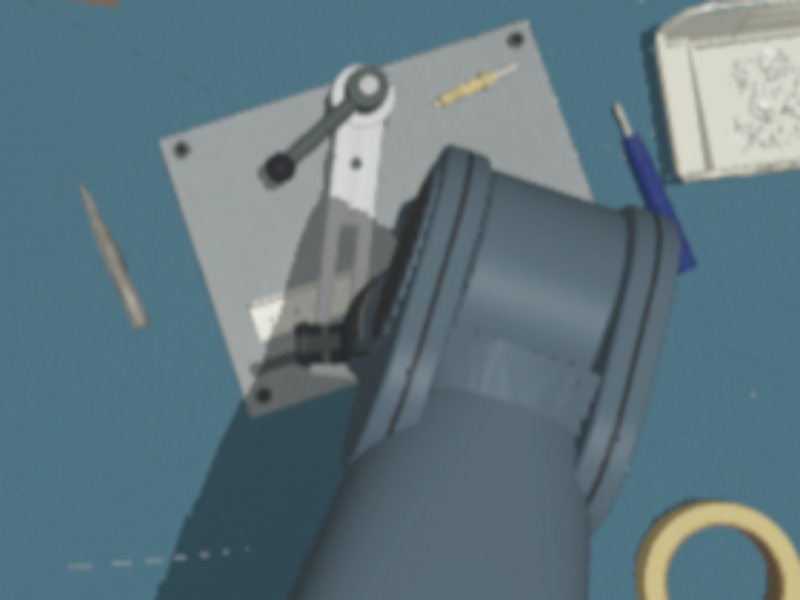

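Run:
```python
from h import *
s=read_state();T=s["tcp_pos"]
for n,o in(("top",(200,130)),("scene",(200,100))):
  for dz in(0,.02,.05):print(n,dz,(proj(n,T+[0,0,dz])-o)*2.857)
print("end",world("scene",200+392/2.857-.3,100+312/2.857-.3,.066))
print("armhole",world("scene",200+250/2.857-.3,100+227/2.857-.3,.066), world("top",200+357/2.857-.3,130+163/2.857-.3,.066))
p,d=get_image("top");W=cloud("top",d);
for u in range(296,336,2):print(u,W[250,u].round(3),p[250,u])
```

```text
top 0 [379.3469697  344.36589035]
top 0.02 [382.90899975 343.05248822]
top 0.05 [388.54577233 340.97408096]
scene 0 [398.24899622 296.57684279]
scene 0.02 [401.0424173  277.76094109]
scene 0.05 [405.38291247 248.52427099]
end [ 0.43948954 -0.0412618   0.066     ]
armhole [ 0.56521353 -0.05274372  0.066     ] [ 0.56590895 -0.05380247  0.066     ]
296 [ 0.451 -0.005  0.009] [ 97 102 102]
298 [ 0.451 -0.009  0.01 ] [ 97 103 103]
300 [ 0.451 -0.013  0.011] [ 99 104 104]
302 [ 0.451 -0.017  0.01 ] [ 96 101 101]
304 [ 0.445 -0.013  0.14 ] [67 70 71]
306 [ 0.445 -0.017  0.14 ] [75 78 79]
308 [ 0.445 -0.02   0.142] [67 70 70]
310 [ 0.445 -0.023  0.145] [66 70 70]
312 [ 0.445 -0.026  0.146] [66 69 69]
314 [ 0.445 -0.029  0.15 ] [66 69 69]
316 [ 0.445 -0.033  0.151] [66 69 69]
318 [ 0.445 -0.035  0.155] [58 62 62]
320 [ 0.444 -0.036  0.189] [40 43 44]
322 [ 0.442 -0.036  0.218] [42 46 47]
324 [ 0.436 -0.025  0.362] [52 60 64]
326 [ 0.435 -0.027  0.375] [54 64 69]
328 [ 0.435 -0.028  0.39 ] [53 64 69]
330 [ 0.431 -0.021  0.472] [54 64 68]
332 [ 0.43  -0.021  0.489] [57 68 73]
334 [ 0.43  -0.023  0.492] [55 64 69]
```

{"op": "move_arm", "data": {"steps": [[-0.0003,-0.0045,0,0,0,0,0],[-0.0003,-0.0045,0,0,0,0,0],[-0.0003,-0.0045,0,0,0,0,0],[-0.0003,-0.0045,0,0,0,0,0],[-0.0003,-0.0045,0,0,0,0,0],[0,0,0,0,0,0,0],[0,0,0,0,0,0,0]]}}

```text
clock: 6.25
tcp_pos: [0.4457, -0.0495, 0.0457]
tcp_rot: [-3.141, 0.001, 0.075]
ft_force: [0.4, -0.9, -0.3]
gripper_width: -0.0002
```

Run:
```python
from h import *
s=read_state();print(s["tcp_pos"],s["tcp_rot"],s["q"].round(2))
p,d=get_image("scene");np.save("pics/s4.npy",p);cv2.imwrite("pics/s4.png",cv2.resize(p[150:270,250:410,::-1],(800,600),interpolation=cv2.INTER_CUBIC))
p=np.load("pics/scene0.npz")["p"];cv2.imwrite("pics/s0z.png",cv2.resize(p[150:270,250:410,::-1],(800,600),interpolation=cv2.INTER_CUBIC))
```

```text
[ 0.44570671 -0.0494543   0.04574081] [-3.14090044e+00  5.75052838e-04  7.50386022e-02] [-0.26 -0.11 -0.43  1.26  0.    2.81]
```

View pics/s4.png

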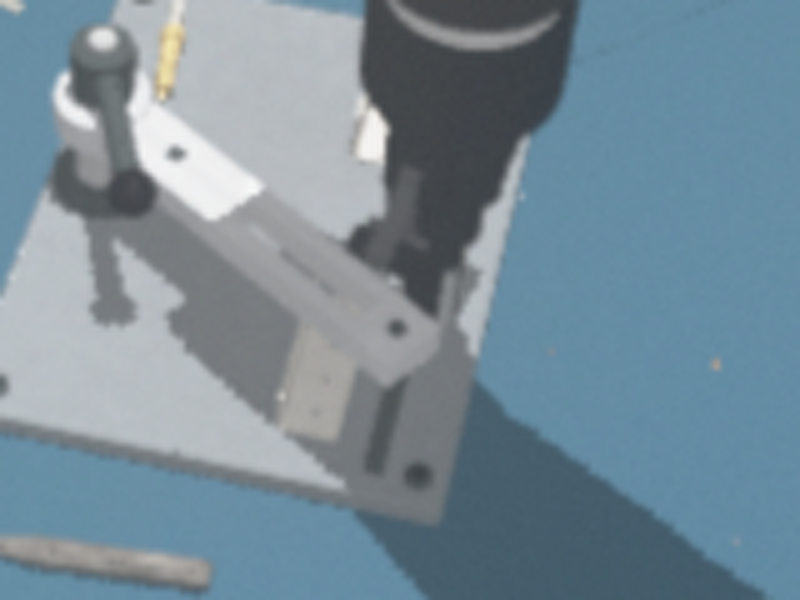

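View pics/s0z.png

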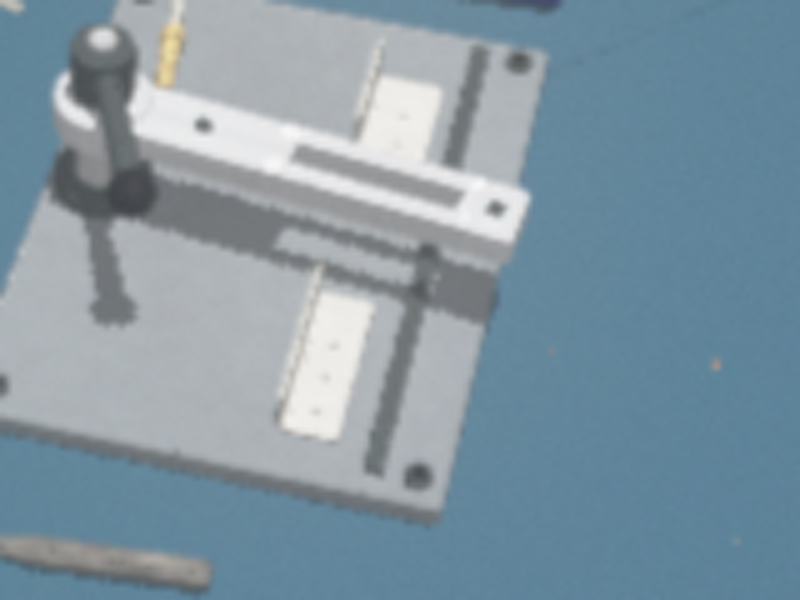

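Run:
```python
from h import *
f=lambda u,v,z:world("scene",250+u/5-.4,150+v/5-.4,z)
print("holes",[f(*h,.0145).round(4) for h in((334,345),(326,378),(316,411))])
e0,a0=f(495,208,.066),f(204,125,.066);e,a=f(397,328,.066),f(177,153,.066)
print("e0 a0 e a",e0,a0,e,a)
# pivot: intersection of lines
A=np.array([e0[:2]-a0[:2],-(e[:2]-a[:2])]).T
k=np.linalg.solve(A,e[:2]-e0[:2]);P=e0[:2]+k[0]*A[:,0];print("pivot",P,np.linalg.norm(P-e[:2]),np.linalg.norm(P-e0[:2]))
for Pv in(P,np.array([.608,-.057])):
  u=(e[:2]-Pv)/np.linalg.norm(e[:2]-Pv)
  for h in(f(326,378,.0145)[:2],np.array([.4727,-.0189])):
    r=h-Pv;print("along",r@u,"off y",u[0]*r[1]-u[1]*r[0])
```

```text
holes [array([ 0.4794, -0.0354,  0.0145]), array([ 0.4728, -0.0185,  0.0145]), array([ 0.4671, -0.0016,  0.0145])]
e0 a0 e a [ 0.44412571 -0.0961694   0.066     ] [ 0.5671087 -0.0675655  0.066    ] [ 0.44391136 -0.01829352  0.066     ] [ 0.56727073 -0.04762485  0.066     ]
pivot [ 0.60958544 -0.05768608] 0.17029291278703815 0.16987609583831778
along 0.14208488382617332 off y -0.006452514879173872
along 0.14214480974658314 off y -0.00606942657853822
along 0.14037253910855355 off y -0.006402189255112815
along 0.14043314825771078 off y -0.00601920845525555
```

{"op": "move_arm", "data": {"steps": [[0,-0.003,0,0,0,0,0],[0,-0.0025,0,0,0,0,0],[0,-0.0015,0,0,0,0,0],[0,0,0,0,0,0,0],[0,0,0,0,0,0,0]]}}

```text
clock: 6.8
tcp_pos: [0.4454, -0.0428, 0.0459]
tcp_rot: [-3.141, 0.0, 0.075]
ft_force: [0.2, -0.3, 0.9]
gripper_width: -0.0001
```

{"op": "move_arm", "data": {"steps": [[0,0.005,0,0,0,0,0],[0,0.015,0,0,0,0,0],[0,0.02,0,0,0,0,0],[0,0.02,-0.01,0,0,0,0],[0,0,-0.03,0,0,0,0],[0,0,-0.04,0,0,0,0],[0,0.03,-0.04,0,0,0,0],[0,0.03,0,0,0,0,0],[0,0.03,0,0,0,0,0],[0,0.03,0,0,0,0,0],[0,0.03,0,0,0,0,0],[0,0,0,0,0,0,0]]}}

```text
clock: 8.0
tcp_pos: [0.4609, -0.2559, 0.1654]
tcp_rot: [3.14, 0.0, 0.07]
ft_force: [0.2, -0.7, -0.2]
gripper_width: -0.0
```

Run:
```python
from h import *
s=read_state();print(s["tcp_pos"],s["tcp_rot"],s["q"].round(2))
p,d=get_image("scene");np.save("pics/s5.npy",p);cv2.imwrite("pics/s5.png",cv2.resize(p[150:270,250:410,::-1],(800,600),interpolation=cv2.INTER_CUBIC))
p,d=get_image("top");cv2.imwrite("pics/t5.png",cv2.resize(p[140:290,220:420,::-1],(800,600),interpolation=cv2.INTER_CUBIC))
```

```text
[ 0.46092184 -0.25588484  0.1653985 ] [3.14043553e+00 2.48547468e-04 7.02953759e-02] [-0.63  0.05 -0.03  1.49 -0.    2.44]
```

View pics/s5.png

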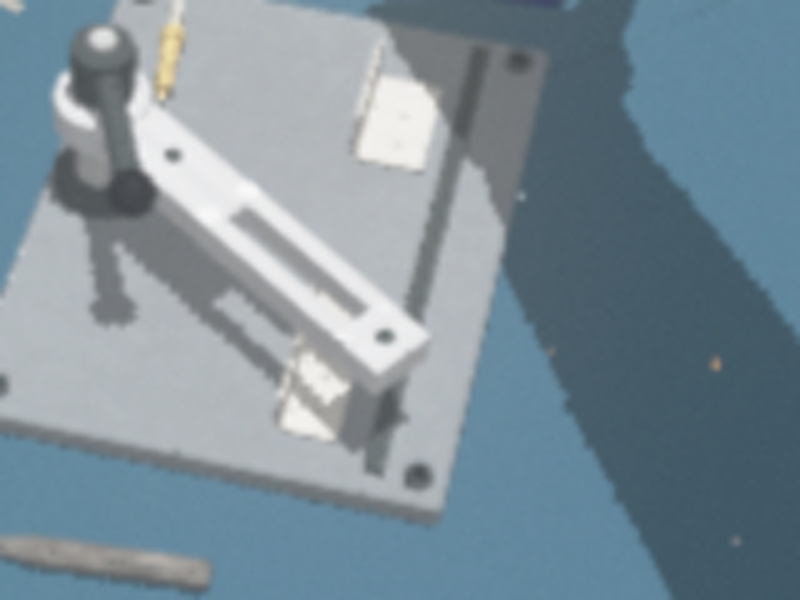

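View pics/t5.png

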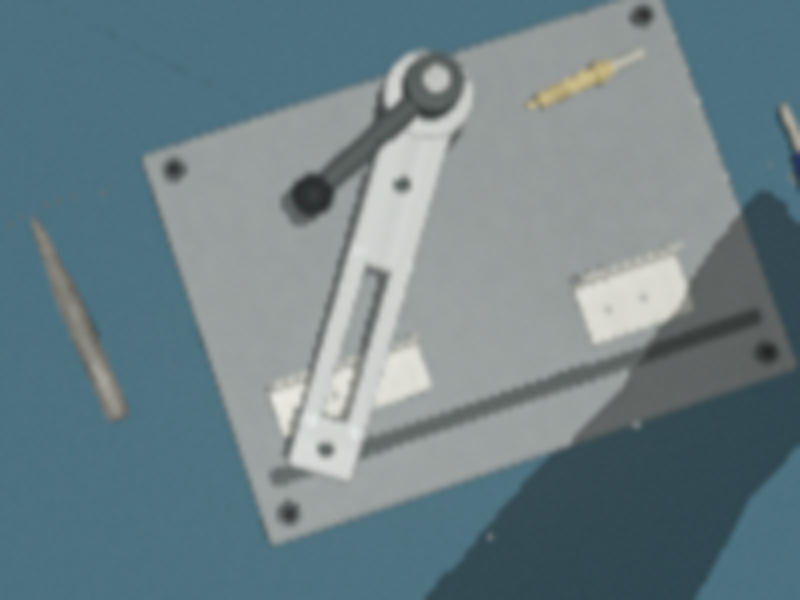

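Run:
```python
from h import *
P=np.array([.6085,-.0573]);h=np.array([.4727,-.0187])
S=lambda u,v,z:world("scene",250+u/5-.4,150+v/5-.4,z)[:2]
T=lambda u,v,z:world("top",220+u/4-.375,140+v/4-.375,z)[:2]
for e,a in((S(385,335,.066),S(173,155,.066)),(T(326,449,.066),T(402,184,.066))):
  for q in(P,a):
    u=(e-q)/np.linalg.norm(e-q);r=h-e
    print("e",e,a,"off",u[0]*r[1]-u[1]*r[0],"ang",np.degrees(np.arctan2(u[1],-u[0])))
print("ball",T(313,195,.092),S(132,190,.09),"hubtop",T(436,76,.1))
b=T(313,195,.092)-P;print(np.degrees(np.arctan2(b[1],b[0])),np.linalg.norm(b))
```

```text
e [ 0.44590735 -0.01253126] [ 0.56798278 -0.04572334] off -0.0011650663574253465 ang 15.394519187339178
e [ 0.44590735 -0.01253126] [ 0.56798278 -0.04572334] off -0.0010770266139770853 ang 15.210894576529459
e [ 0.44487689 -0.01234035] [ 0.56781869 -0.04539141] off -0.001239520033378046 ang 15.364302040877455
e [ 0.44487689 -0.01234035] [ 0.56781869 -0.04539141] off -0.0010817642517503487 ang 15.047342772589811
ball [ 0.55736578 -0.00320764] [ 0.55796682 -0.00098727] hubtop [ 0.61145754 -0.0570908 ]
133.38971913576563 0.07443582620096253
```

{"op": "move_arm", "data": {"steps": [[0.0095,-0.0205,0,0,0,0,0],[0.0095,-0.0205,0,0,0,0,0],[0.0095,-0.0205,0,0,0,0,0],[0.0095,-0.0205,0,0,0,0,0],[0.0095,-0.0205,0,0,0,0,0],[0.0095,-0.0205,0,0,0,0,0],[0.0095,-0.0205,0,0,0,0,0],[0.0095,-0.0205,0,0,0,0,0],[0.0095,-0.0205,0,0,0,0,0],[0.0095,-0.0205,0,0,0,0,0],[0,0,0,0,0,0,0],[0,0,0.02,0,0,0,0],[0,0,0.02,0,0,0,0],[0,0,0.01,0,0,0,0],[0,0,0,0,0,0,0],[0,0,0,0,0,0,0]]}}

```text
clock: 9.7
tcp_pos: [0.5405, -0.041, 0.1163]
tcp_rot: [3.142, -0.0, 0.074]
ft_force: [0.5, 0.2, 0.4]
gripper_width: 0.0001
```

Run:
```python
from h import *
s=read_state();print(s["tcp_pos"],s["tcp_rot"],s["q"].round(2))
print(tool([.5415,-.0445,.077]))
p,d=get_image("scene");cv2.imwrite("pics/s6.png",cv2.resize(p[110:270,230:443,::-1],(800,600),interpolation=cv2.INTER_CUBIC))
```

```text
[ 0.54046468 -0.04099613  0.11631816] [ 3.14154391e+00 -6.95944684e-05  7.43571997e-02] [-0.2   0.1  -0.08  1.4  -0.    2.87]
[0.00076942 0.00356918 0.03931839]
```

View pics/s6.png

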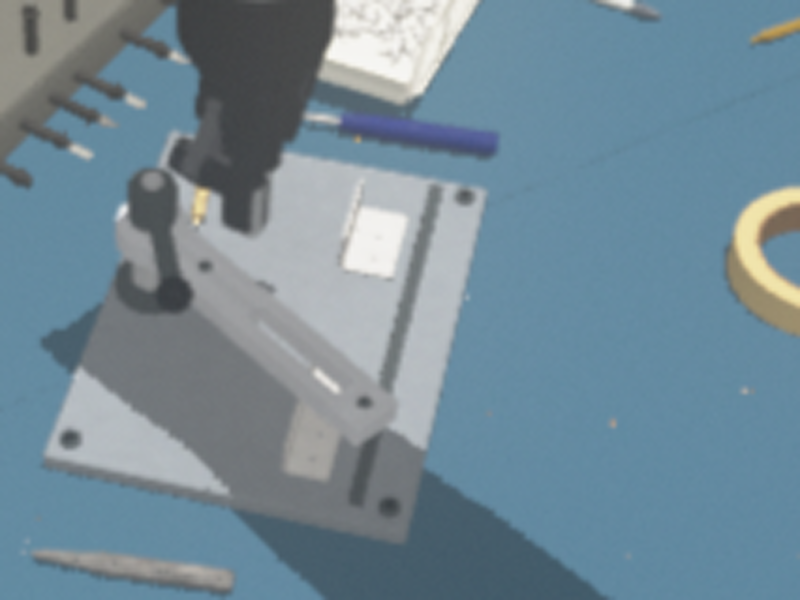

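{"op": "move_arm", "data": {"steps": [[0,0.0035,0.01,0,0,0,0],[0,0,0.01,0,0,0,0],[0,0,0.01,0,0,0,0],[0,0,0.006,0,0,0,0],[0,0,0.003,0,0,0,0],[0,0,0,0,0,0,0],[0,0,0,0,0,0,0]]}}

```text
clock: 10.45
tcp_pos: [0.541, -0.0444, 0.0771]
tcp_rot: [3.142, -0.0, 0.075]
ft_force: [0.5, -0.8, -0.2]
gripper_width: -0.0001
```

Run:
```python
from h import *
s=read_state();print(s["tcp_pos"],s["ft_force"])
for w in([.5561,-.0309,.077],[.5792,-.0066,.077],[.6137,.001,.077]):print(tool(w))
p,d=get_image("scene");cv2.imwrite("pics/s7.png",cv2.resize(p[130:250,230:390,::-1],(800,600),interpolation=cv2.INTER_CUBIC))
```

```text
[ 0.54101819 -0.04435307  0.07705859] [ 0.53309587 -0.77581485 -0.24818784]
[ 1.60420440e-02 -1.22922175e-02  6.13831754e-05]
[ 4.08880288e-02 -3.48039262e-02  6.54182038e-05]
[ 7.58583149e-02 -3.98128206e-02  7.33313717e-05]
```

View pics/s7.png

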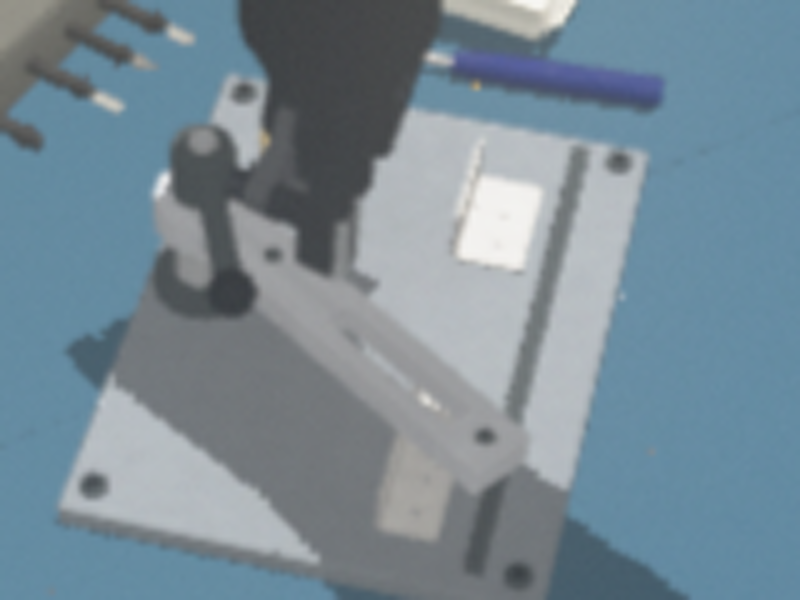

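{"op": "move_arm", "data": {"steps": [[0.004,-0.003,0,0,0,0,0],[0.004,-0.003,0,0,0,0,0],[0.004,-0.003,0,0,0,0,0],[0.004,-0.003,0,0,0,0,0],[0.005,-0.0047,0,0,0,0,0],[0.005,-0.0047,0,0,0,0,0],[0.005,-0.0045,0,0,0,0,0],[0.005,-0.0045,0,0,0,0,0],[0.005,-0.0045,0,0,0,0,0],[0.005,-0.001,0,0,0,0,0],[0.005,-0.001,0,0,0,0,0],[0.005,-0.0007,0,0,0,0,0],[0,0,0,0,0,0,0],[0,0,0,0,0,0,0]]}}

```text
clock: 11.9
tcp_pos: [0.5946, -0.0027, 0.0771]
tcp_rot: [-3.141, -0.001, 0.074]
ft_force: [-0.1, -0.2, 0.1]
gripper_width: 0.0002
```

Run:
```python
from h import *
s=read_state();print(s["tcp_pos"],s["ft_force"])
p,d=get_image("scene");cv2.imwrite("pics/s8.png",cv2.resize(p[130:250,230:390,::-1],(800,600),interpolation=cv2.INTER_CUBIC))
```

```text
[ 0.59455614 -0.00265729  0.07706384] [-0.11981138 -0.23571812  0.13364626]
```

View pics/s8.png

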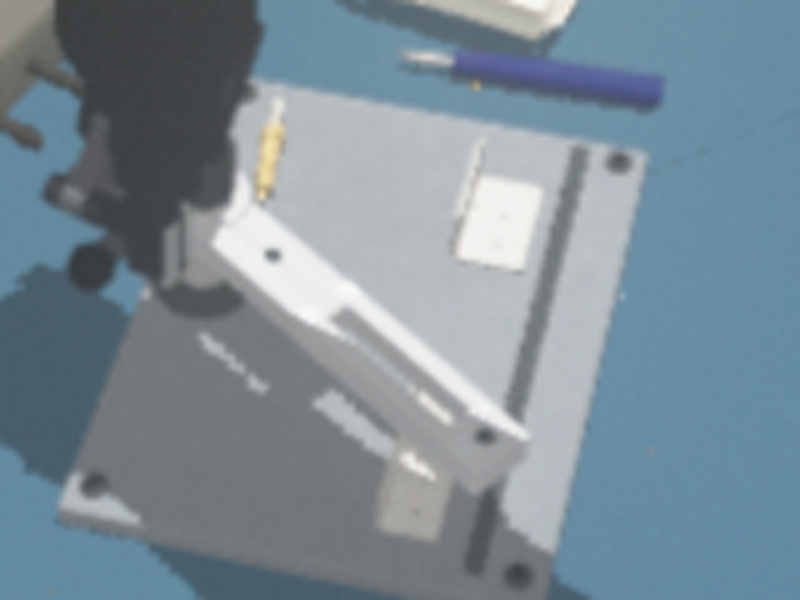

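{"op": "move_arm", "data": {"steps": [[0.004,0,0,0,0,0,0],[0.004,0,0,0,0,0,0],[0.004,0,0,0,0,0,0],[0,0,0,0,0,0,0]]}}

```text
clock: 12.35
tcp_pos: [0.6066, -0.0019, 0.0769]
tcp_rot: [3.142, -0.001, 0.074]
ft_force: [-0.7, -0.6, 0.4]
gripper_width: 0.0001
```

Run:
```python
from h import *
s=read_state();print(s["tcp_pos"],s["ft_force"])
b=world("scene",230+92/5-.4,130+267/5-.4,.09)[:2];r=b-[.6085,-.0573];print("prev ball",b,np.degrees(np.arctan2(r[1],r[0])),np.hypot(*r))
p,d=get_image("scene");cv2.imwrite("pics/s9.png",cv2.resize(p[130:250,230:390,::-1],(800,600),interpolation=cv2.INTER_CUBIC))
```

```text
[ 0.60657341 -0.00191373  0.07693086] [-0.74720033 -0.58360018  0.44777034]
prev ball [0.61080022 0.0207294 ] 88.31147542839037 0.07806329344349235
```

View pics/s9.png

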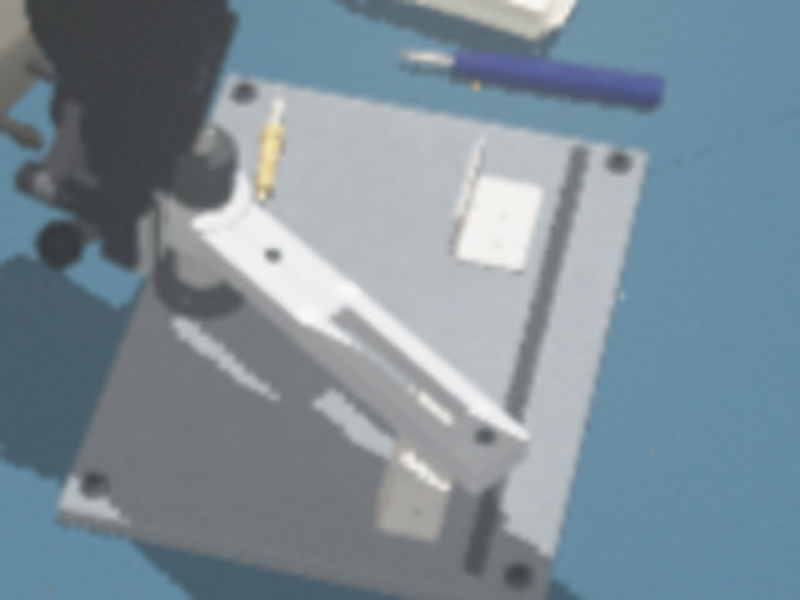

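{"op": "move_arm", "data": {"steps": [[0.003,0.0005,0,0,0,0,0],[0.003,0.0005,0,0,0,0,0],[0,0,0,0,0,0,0]]}}

```text
clock: 12.7
tcp_pos: [0.6123, -0.0024, 0.0768]
tcp_rot: [-3.142, -0.0, 0.074]
ft_force: [-0.7, 0.7, -0.1]
gripper_width: -0.0001
```

{"op": "move_arm", "data": {"steps": [[0.002,0.0005,0,0,0,0,0],[0.002,0.0005,0,0,0,0,0],[0,0,0,0,0,0,0]]}}

```text
clock: 13.0
tcp_pos: [0.6163, -0.0031, 0.0768]
tcp_rot: [-3.142, -0.0, 0.074]
ft_force: [-1.4, -0.3, -1.0]
gripper_width: -0.0003
```

Run:
```python
from h import *
s=read_state();print(s["tcp_pos"],s["ft_force"])
p,d=get_image("scene");cv2.imwrite("pics/s10.png",cv2.resize(p[130:250,220:380,::-1],(800,600),interpolation=cv2.INTER_CUBIC))
```

```text
[ 0.616258   -0.00312595  0.07682893] [-1.41150899 -0.26576336 -0.99977375]
```

View pics/s10.png

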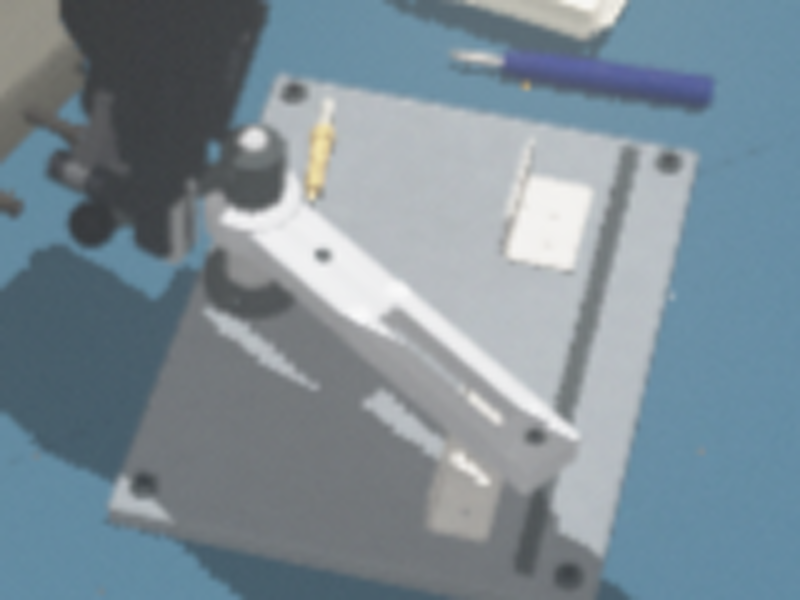

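{"op": "move_arm", "data": {"steps": [[0.002,0.0007,0,0,0,0,0],[0,0,0,0,0,0,0],[0,0,0,0,0,0,0]]}}

```text
clock: 13.35
tcp_pos: [0.6176, -0.0035, 0.0768]
tcp_rot: [-3.141, 0.001, 0.074]
ft_force: [-3.1, 0.5, 0.9]
gripper_width: -0.0001
```

{"op": "move_arm", "data": {"steps": [[0.002,0.0007,0,0,0,0,0],[0,0,0,0,0,0,0],[0,0,0,0,0,0,0]]}}

```text
clock: 13.65
tcp_pos: [0.6179, -0.0036, 0.0766]
tcp_rot: [-3.14, 0.005, 0.075]
ft_force: [-7.6, 1.0, 3.5]
gripper_width: 0.0004
```

Run:
```python
from h import *
s=read_state();print(s["tcp_pos"],s["ft_force"])
for x,y,c in((60,243,230),(90,224,220)):
  b=world("scene",c+x/5-.4,130+y/5-.4,.09)[:2];r=b-[.6085,-.0573];print("ball",b,np.degrees(np.arctan2(r[1],r[0])),np.hypot(*r))
p,d=get_image("scene");cv2.imwrite("pics/s11.png",cv2.resize(p[130:250,220:380,::-1],(800,600),interpolation=cv2.INTER_CUBIC))
```

```text
[ 0.61790761 -0.00362728  0.07663079] [-7.63449991  0.99827514  3.47814854]
ball [0.62926054 0.01740459] 74.46928836658206 0.07753563979914102
ball [0.64232267 0.0134954 ] 64.46375103753638 0.07845993178883603
```

View pics/s11.png

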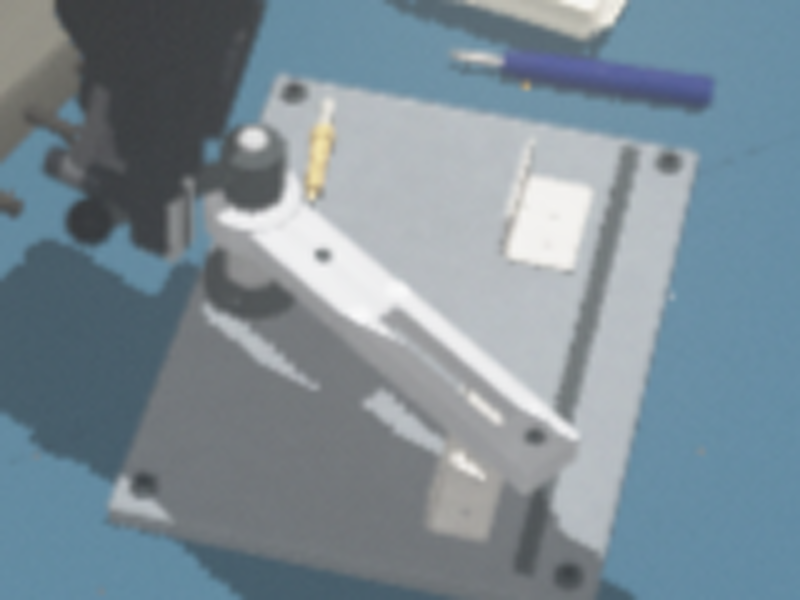

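{"op": "move_arm", "data": {"steps": [[-0.005,0,0,0,0,0,0],[-0.01,0,0,0,0,0,0],[-0.01,0,0,0,0,0,0],[0,0,-0.03,0,0,0,0],[0,0,-0.04,0,0,0,0],[0,0,-0.04,0,0,0,0],[-0.02,0.03,0,0,0,0,0],[-0.02,0.03,0,0,0,0,0],[-0.02,0.03,0,0,0,0,0],[-0.02,0.03,0,0,0,0,0],[-0.02,0.03,0,0,0,0,0],[-0.02,0.03,0,0,0,0,0],[-0.02,0.03,0,0,0,0,0],[0,0.03,0,0,0,0,0],[0,0.03,0,0,0,0,0],[0,0,0,0,0,0,0],[0,0,0,0,0,0,0]]}}

```text
clock: 15.4
tcp_pos: [0.4761, -0.2865, 0.1871]
tcp_rot: [3.141, -0.002, 0.073]
ft_force: [-0.7, 0.8, 0.3]
gripper_width: 0.0001
```

Run:
```python
from h import *
s=read_state();print(s["tcp_pos"],s["ft_force"])
p,d=get_image("scene");cv2.imwrite("pics/s12.png",cv2.resize(p[130:250,220:380,::-1],(800,600),interpolation=cv2.INTER_CUBIC))
p,d=get_image("top");cv2.imwrite("pics/t12.png",cv2.resize(p[140:290,220:420,::-1],(800,600),interpolation=cv2.INTER_CUBIC))
```

```text
[ 0.47606049 -0.28647     0.18713369] [-0.71215093  0.76588354  0.2638023 ]
```

View pics/s12.png

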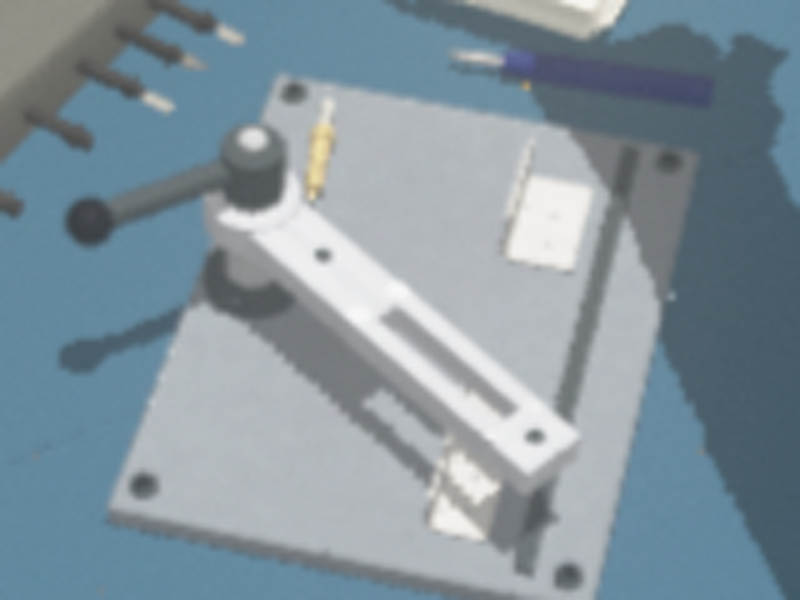

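View pics/t12.png

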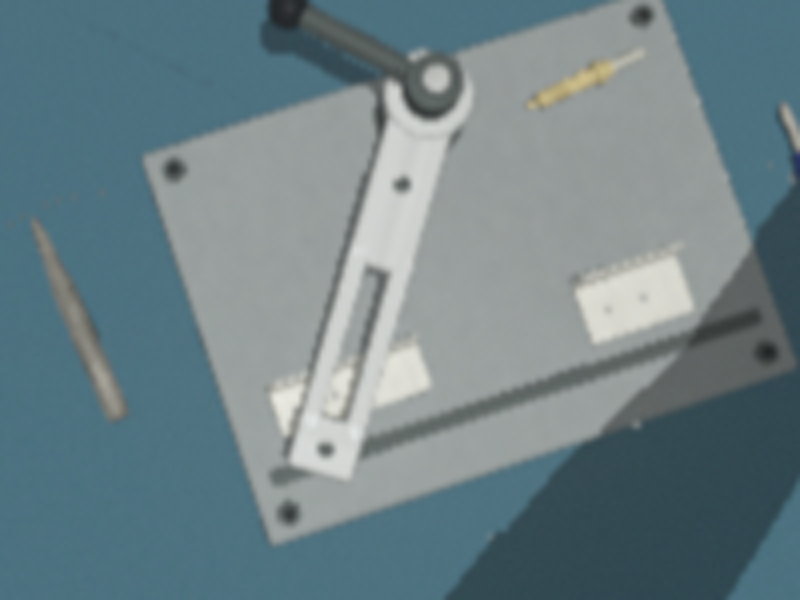

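Run:
```python
from h import *
P=np.array([.6085,-.0573]);b=world("top",220+286/4-.375,140+8/4-.375,.092)[:2]-P;print(np.degrees(np.arctan2(b[1],b[0])),np.hypot(*b))
print(sign_off())
```

```text
62.99911680845311 0.07621878735412341
the job is handed in; nothing more can be done
None
```

The slot now stands over the middle hole of the longer angle, the lock lever is at its stop, and the job is handed in. No verdict was given. It took about 15.5 s of the 58 s.

**Arm:** I pushed it sideways with the shut fingers. Both cameras put the slot's centreline about 1.1 mm from the hole, against a limit of 5 mm. After the lever push, the arm sat at the same pixels in the top view, so it did not move.

**Lever:** I pushed it clockwise with the shut fingers until it stopped moving and the force rose to about 7.6 N. The ball then measured about 63° from world x, having started at 133°. That is a turn of about 1.23 rad, plus the unknown 0 to 0.2 rad it started at, which fits the stop at 1.25.

**Other things:** By eye in the last pictures, both angles, the centre punch and the sheet holder are where they were. The deburring tool was only partly checked: its visible end looks unmoved, but the gripper's shadow lay across it. The gripper is clear of everything, with no contact force beyond sensor noise.

No check failed. The cameras differed by about 2 mm on the ball's starting position. They agreed within about 1 mm on the arm and the hole.

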